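# Index the balm-tin filling table with its handwheel and clamp it

## Task

Wind the handwheel by its crank handle, counter-clockwise seen from above, until the one tin without a lid on the rotary table stands centred under the filling nozzle; one full turn of the wheel moves the table by half a tin spacing. Then throw the clamp lever fully over, away from the robot, to lock the table. Turn the table only with the handwheel, without touching the table or the tins on it, and leave everything else where it is.

Things in the scene. Friction and masses are not known exactly. Their poses are not given: they have to be found in the camera images.
- indexer: The machine's fixed base: a 260 x 560 x 15 mm aluminium slab carrying, in a row along its y axis, the clamp lever (+y end), the round table (middle) and the worm housing with the handwheel (-y end). Origin: on the bench, under the table's axis. z up, x roughly away from the robot (yaw within 0.2 rad), y to the left. It stays fixed.
- plate: The rotary table, not to be touched: disc 250 mm across, top 97 mm above the bench; six tins 62 mm across every 60 degrees at 88 mm radius, five lidded (tops at 129 mm), one open. Origin on its axis at bench level, z up, x towards the open tin. Geared to turn with the wheel, same way, 30 degrees per wheel turn. The open tin starts 1.1 to 3.3 wheel turns clockwise of the nozzle.
- open_tin (a point): Centre of the rim of the open tin (the one without a lid: 60 mm across, 22 mm tall, empty, bare metal inside), 123 mm above the bench, 88 mm from the table's axis.
- nozzle_tip (a point): Lower end of the filling nozzle, a downward steel spout (24 mm across, tip 8 mm) 160 mm above the bench and 88 mm from the table's axis, hung on an arm (top 232 mm above the bench) from a fixed pillar 250 mm tall that stands beyond the table, 185 mm from its axis.
- handwheel (a joint): Angle of the handwheel in rad, growing counter-clockwise seen from above; 12 times the table's angle. It reads -17.0 to -10.7 at the start (0: open tin along the indexer's +x) and is free for at least 0.9 turn beyond the goal. It turns with light friction (about 2 to 3 N at the handle) and stays where it is left.
- wheel_center (a point): Centre of the handwheel, a spoked steel ring 143 mm across over the rim with an upright axis, lying level at 101 mm above the bench (ring top 109 mm), 225 mm from the table's axis on the indexer's -y side.
- crank_grip (a point): Middle of the upright crank handle on the wheel: a black round knob 24 mm across and 50 mm tall (110 to 160 mm above the bench) standing on the ring, 60 mm from the wheel's axis. This point is 136 mm above the bench. The handle spins freely on its own pin, so it can be carried round in a grip of constant orientation.
- clamp (a joint): Clamp lever in rad: 0 leans towards the robot (indexer's -x) by 0.5 rad from upright, 1.0 leans by 0.5 rad away from the robot (+x), where it meets its stop. Starts between 0 and 0.15; stays where it is left; a light push moves it.
- clamp_tip (a point): Centre of the ball (black, 26 mm across) at the end of the clamp lever, a 10 mm steel stick that turns about a level pin 37 mm above the bench, 80 mm from pin to ball centre. The ball moves in the indexer's x-z plane: 107 mm above the bench at both ends, 117 mm upright. The pin lies at x -20, y +205 mm in the indexer's frame.
- flask: Bystander: steel bottle 68 mm across, 200 mm tall; origin under its centre.
- tin_a: Bystander: closed black tin 62 mm across, 28 mm tall, on the bench to the far right; origin under its centre.
- tin_b: Bystander: closed black tin, 62 x 28 mm, on the bench just right of the indexer; origin under its centre.
- tin_deck: Bystander: closed black tin, 62 x 28 mm, standing on the indexer's slab between table and worm housing; origin under its centre.
- spatula: Bystander: spatula 200 mm long lying on the bench to the right; origin at its middle.
- beaker: Bystander: glass cup 64 mm across, 85 mm tall, to the left; origin under its centre.
- jar: Bystander: white jar with black cap, 60 mm across, 70 mm tall, to the left; origin under its centre.

How it is judged:
By the outcome, as a careful person would: the job done as asked, in the order asked, and still so for the second after the job is handed in, with the robot touching nothing.
It also fails if it takes over 72 s, if anything falls off the work surface, if the arm or the gripper's body presses on something with over 40 N, if the wrist force passes 120 N, or if a joint passes its speed limit or range.

## Robot

A 7-joint arm with a two-finger parallel gripper is mounted at the origin on the work surface. World frame = base frame: x ahead of the robot, y to its left, z up, the work surface at z = 0. Lengths are in m, angles in rad, forces in N, time in s.
With the tool pointing down it reaches from about 0.4 to 0.85 m from the base axis. Payload 10.4 kg.
Tool frame: the origin (TCP) lies on the centre line of the jaws, within the pads' length; the fingertips stand 14 mm ahead of it and the grasp point (between the pads) lies 5 mm behind it (manip.tip_reach is the distance from the TCP to the fingertips, in m); z points along the fingers, y is the line along which they close (so a half turn about z gives the same grasp; the last joint's range is limited). The gripper opens to 85 mm and grips with 20 to 120 N. Pads are 22 mm wide; open, the fingers measure 114 mm over their backs; the gripper's body (76 mm by 85 mm) begins 54 mm behind the grasp point. The pads swing forward as they close: fully open they stand 13 mm farther back than shut.
Start: joints at [-1.27, 0.332, -0.065, 1.46, 0.022, 1.35, -0.088], TCP at [0.199, 0.593, 0.245] pointing down, gripper open.
Joint ranges: [-2.6, 2.6], [-0.5, 2.12], [-1.47, 1.34], [0.16, 2.42], [-1.27, 4.41], [0.06, 2.06], [-2.6, 2.6]. Speed limits (rad/s): [2.22, 2.22, 2.79, 2.79, 3.14, 3.14, 3.14].

## Interface

Orientations are given as a unit quaternion [x, y, z, w].
In Python, from workcell import manip gives the robot as it stands.
- The arm moves only by the shell command python3 -m pendant 'ROWS' [FORCE]. ROWS is JSON, a list of rows, each a list of 7 numbers: the shift along the tool's x, y, z in units of 50 mm (1.0 is 50 mm), then the turn, a rotation vector about the tool's x, y, z in units of 8 degrees (1.0 is 8 degrees), then the opening, from -1 (shut) to 1 (fully open), so that 0 is half open. In form: [[dx, dy, dz, ax, ay, az, jaw], ...]. A call has exactly 10 rows; each row is the pose to reach, as a shift and turn from the pose commanded when the call began, along the tool's axes at that moment; what a row does not reach only later rows make up. A row lasts 1/8 s, in which the tool goes at most 62.5 mm and 10.7 degrees, less where a joint would pass 70% of its speed; a pose out of reach is approached as far as the arm can. A call with a gripper value outside its range is refused whole. The fingers move at their own pace and stop on an object; FORCE is the grip in N (left out, the last holds). Time passes only in rows, so rows that repeat a pose let the fingers close, or fill a call up. It gives the time, the measured TCP pose, the force, the opening and the grip force at its end, in the units of the state.
- manip.get_obs(): the state, without advancing time (a new reading comes with each control period).
- manip.camera(name): name is "scene" or "top" or "wrist"; returns (picture, depth): 480x640x3 uint8, red, green, blue; 480x640 float32, m along the optical axis (not along the pixel's ray), 0 where there is no reading.
- manip.get_calibration(name): a dict with "fx", "fy", "cx", "cy" (pixels), "xyz" and "orientation" of the camera in the world. Camera axes: x right, y up, looking along -z (the intrinsics and any distortion apply to the point x, -y, -z); pixel columns grow to the right and rows downward; lengths in m; the calibration is good to about 2 mm. A picture is of the moment at which its call begins: read the wrist's pose just before it. get_calibration takes no time and is no camera call; for the wrist camera it gives the pose at the moment of the call.
- manip.hand_in(): hands the job in; it is judged then, once.
Trained networks look in the newest picture that a camera, given by its name, has taken for a name from the list of things; names that differ only in an ending like _2 or _b are one class to them, and where a whole thing is asked for, a point or a joint stands for the part that bears it (a point fixed in the world has none). Each returns a list of dicts, best first, with "p" (0 to 1); they miss things now and then, are a little off and sometimes report something else, mostly with a low value. They report only what shows in the picture. A call takes as long as a camera call.
- manip.find_in(thing, camera): "box" ([left, top, right, bottom] in pixels, round what is visible of it).
- manip.trace(thing, camera): "pixels" (480x640 bool, what is visible of it) and "box" ([left, top, right, bottom] in pixels, round what is visible of it).
- manip.tip_of(thing, camera): "pixel" ([column, row] in pixels: a listed point, or the origin of a listed thing).
The state is a dict: "clock": time; "joint_pos": joint angles; "joint_velocities": joint speeds; "tau": joint torques, N m; "position": TCP position; "ee_rot": TCP orientation; "ft_force": force on the tool from outside, world axes, zero at the start; "torque": the same for the moment, N m; "grip_width": opening from 0.0 (shut) to 1.0 (fully open); "grasp_force": force on a finger pad.
Only numpy, scipy, OpenCV 4.12 (cv2) and the standard library are available. Lean on these libraries where they do the work, as an engineer would, in place of code of your own. Each camera call takes 0.05 s, during which the arm holds its last target. There are 200 camera calls.

## Working session

There is one attempt and no reset: what is moved stays moved. The work goes in short steps, Python scripts to look and compute and a shell command to move; the robot and the scene stay as the last step left them, time stands still between calls to the robot, and variables do not carry over. Pictures are saved under pics/ and viewed, at most 10 in all, crops included, and the job is handed in when it is done.

```bash
ls; mkdir -p pics; cat > h.py <<'E'
import numpy as np, cv2
from workcell import manip
from scipy.spatial.transform import Rotation as R
def ray(name,px,cal=None):
    c=cal or manip.get_calibration(name)
    d=np.array([(px[0]-c["cx"])/c["fx"],-(px[1]-c["cy"])/c["fy"],-1.])
    return np.array(c["xyz"]),R.from_quat(c["orientation"]).apply(d)
def at_z(name,px,z,cal=None):
    o,d=ray(name,px,cal); return o+d*(z-o[2])/d[2]
def save(name,fn):
    p,d=manip.camera(name); cv2.imwrite(fn,p[:,:,::-1]); return p,d
E
python3 - <<'E'
from h import *
o=manip.get_obs();print({k:np.round(v,3) for k,v in o.items()})
print(manip.get_calibration("top"),manip.get_calibration("scene"))
a,_=save("top","pics/top.png");b,_=save("scene","pics/scene.png")
for n,z in [("open_tin",.123),("nozzle_tip",.16),("wheel_center",.101),("crank_grip",.136),("clamp_tip",.108),("indexer",0),("plate",0),("tin_deck",.015),("tin_b",0),("flask",0),("beaker",0),("jar",0)]:
  for c in ("top","scene"):
    r=manip.tip_of(n,c)
    for q in r[:2]: print(n,c,np.round(q["pixel"]),round(q["p"],2),np.round(at_z(c,q["pixel"],z),3))
E
```

```text
pics
{'clock': np.float64(0.0), 'joint_pos': array([-1.27 ,  0.333, -0.065,  1.461,  0.022,  1.35 , -0.089]), 'joint_velocities': array([ 0.001,  0.   ,  0.   ,  0.001, -0.   ,  0.   ,  0.   ]), 'tau': array([ 1.0000e-03, -6.2546e+01,  5.0000e-02, -3.9160e+01,  1.6000e-02,
        1.0000e-02, -0.0000e+00]), 'position': array([0.199, 0.592, 0.245]), 'ee_rot': array([ 0.161,  0.987, -0.001, -0.   ]), 'ft_force': array([ 0.659, -0.789, -0.612]), 'torque': array([-0.03 ,  0.033, -0.03 ]), 'grasp_force': np.float64(0.0), 'grip_width': np.float64(1.003)}
{'fx': 458.5648332843278, 'fy': 458.5648332843278, 'cx': 322.2157643392119, 'cy': 247.24208900602605, 'xyz': array([ 0.43719867, -0.0249577 ,  1.20762105]), 'orientation': array([-0.0239398 ,  0.0216798 ,  0.71587036, -0.69748584])} {'fx': 571.287410533114, 'fy': 571.287410533114, 'cx': 315.6523182227732, 'cy': 245.3615742753599, 'xyz': array([1.70946044, 0.43565583, 1.39753291]), 'orientation': array([0.21593076, 0.31873088, 0.76480168, 0.51658777])}
open_tin top [314. 217.] 0.71 [ 0.58  -0.006  0.123]
open_tin scene [316. 264.] 0.86 [ 0.
[... 812 characters left out ...]
eck top [353. 262.] 0.8 [ 0.473 -0.1    0.015]
tin_deck scene [306. 257.] 0.49 [ 0.477 -0.092  0.015]
tin_b top [459. 295.] 0.98 [ 0.38  -0.376  0.   ]
tin_b top [491. 296.] 0.96 [ 0.375 -0.46   0.   ]
tin_b scene [226. 211.] 0.67 [ 0.357 -0.465  0.   ]
tin_b scene [246. 227.] 0.48 [ 0.404 -0.357  0.   ]
flask top [478. 232.] 0.68 [ 0.546 -0.434  0.   ]
flask scene [204. 243.] 0.89 [ 0.536 -0.454  0.   ]
beaker top [132. 213.] 0.69 [0.619 0.481 0.   ]
beaker top [358. 229.] 0.19 [ 0.56  -0.117  0.   ]
beaker scene [469. 342.] 0.95 [0.608 0.486 0.   ]
beaker scene [274. 257.] 0.32 [ 0.505 -0.2    0.   ]
jar top [143. 318.] 0.7 [0.343 0.451 0.   ]
jar scene [476. 275.] 0.55 [0.333 0.453 0.   ]
```

View pics/top.png

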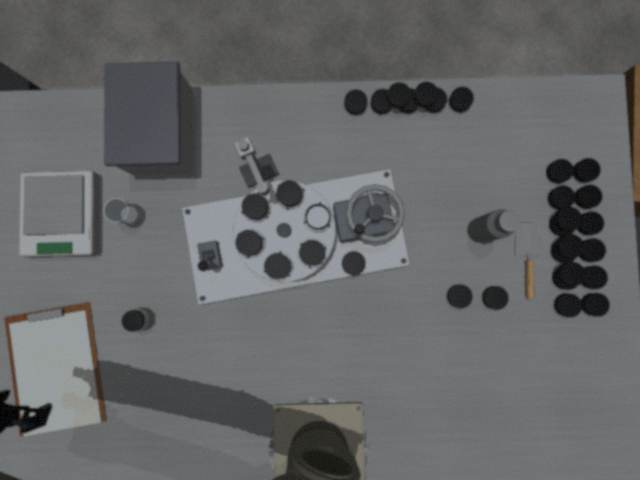

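View pics/scene.png

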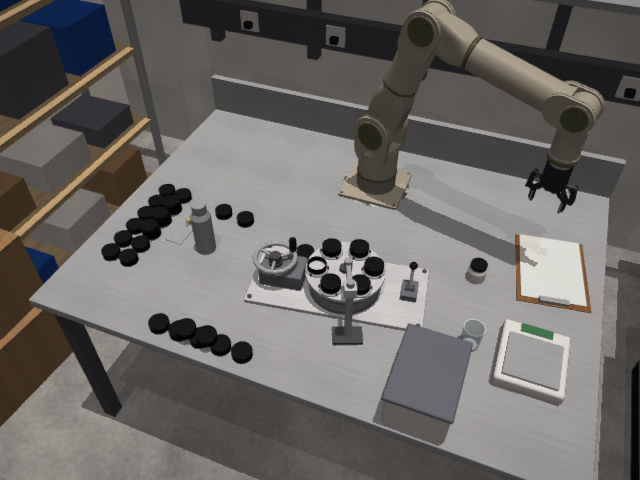

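```bash
python3 - <<'E'
from h import *
cs=[at_z("top",p,.015)[:2] for p in [(187,212),(388,174),(404,262),(203,298)]]
c=np.mean(cs,0);v=(cs[0]-cs[1]+cs[3]-cs[2]);yaw=np.arctan2(v[1],v[0])-np.pi/2
print("slab",c,yaw,np.linalg.norm(v)/2)
Rm=np.array([[np.cos(yaw),-np.sin(yaw)],[np.sin(yaw),np.cos(yaw)]])
for n,p in [("wheel",(0,-.225)),("clamp0",(-.02-.0384,.205)),("clamp1",(-.02+.0384,.205))]: print(n,c+Rm@p)
hub=at_z("top",(284,230),.1)[:2];print("hub",hub)
tins=[at_z("top",p,.129)[:2] for p in [(289,193),(255,206),(249,242),(278,265),(312,252)]]+[at_z("top",(318,216),.123)[:2]]
t=np.array(tins);print("tins",t.round(3).tolist(),t.mean(0),np.linalg.norm(t-t.mean(0),axis=1))
k=t.mean(0)
print("tin ang",np.degrees(np.arctan2(*(t-k).T[::-1])))
for p,z in[((265,192),.16),]:
  w=at_z("top",p,z)[:2]-k;print("noz",np.degrees(np.arctan2(w[1],w[0])),np.linalg.norm(w))
for s,z in (((344,278),.16),):
  w=at_z("scene",s,z)[:2]-k;print("noz scene",np.degrees(np.arctan2(w[1],w[0])),np.linalg.norm(w))
pil=at_z("top",(244,147),.25)[:2]-k;print("pillar",np.degrees(np.arctan2(pil[1],pil[0])),np.linalg.norm(pil))
im=cv2.imread("pics/top.png")[120:320,170:420];cv2.imwrite("pics/c1.png",cv2.resize(im,None,fx=3,fy=3,interpolation=cv2.INTER_CUBIC))
E
```

```text
slab [0.54500533 0.04651546] 0.15660544280182997 0.5334036579256929
wheel [ 0.5800977  -0.17573108]
clamp0 [0.45534696 0.23989833]
clamp1 [0.53120711 0.25187653]
hub [0.55315722 0.06929651]
tins [[0.638, 0.053], [0.609, 0.134], [0.524, 0.15], [0.468, 0.083], [0.496, 0.002], [0.582, -0.014]] [0.55288339 0.06798243] [0.08649827 0.08706154 0.08702873 0.08632448 0.08694632 0.08730751]
tin ang [  -9.88187097   49.77113958  109.48968643  170.22562633 -130.56943911
  -70.45279946]
noz 24.684265759622484 0.0916189616766915
noz scene 17.967314074568126 0.09549105520050914
pillar 23.095746127199664 0.17814741965182665
```

View pics/c1.png

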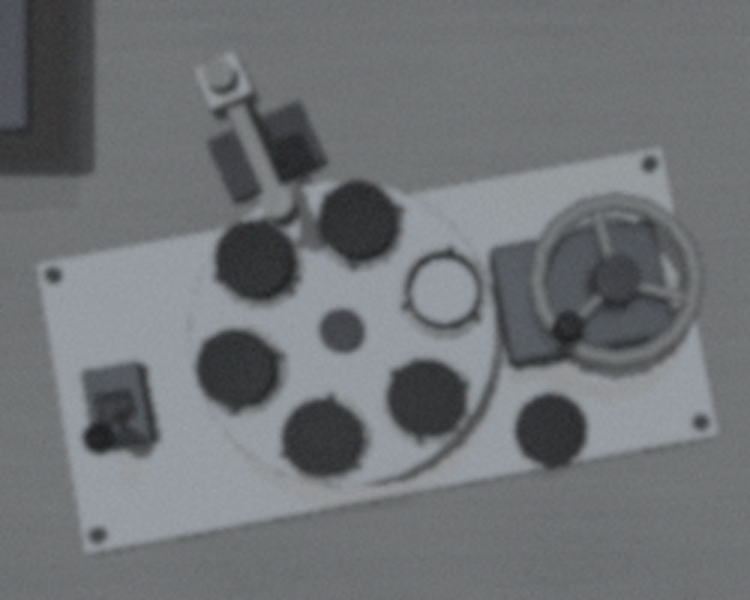

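Top crop: open tin at (443,290), nozzle near (283,205), crank (568,325), clamp ball (99,436). The open tin is about 94° of table short of the nozzle, or roughly 3.1 wheel turns. I'll move above the crank and look closer.

```bash
cat >> h.py <<'E'
def units(dst, yaw=None, src=None):
    "units to world dst; yaw: wanted direction of tool y (rad)"
    o=manip.get_obs(); r=R.from_quat(o["ee_rot"]); d=r.inv().apply(np.array(dst)-(o["position"] if src is None else src))/.05
    y=r.apply([0,1,0]); cur=np.arctan2(y[1],y[0]); a=0 if yaw is None else -np.degrees((yaw-cur+np.pi)%(2*np.pi)-np.pi)/8
    return d.round(2),round(a,2),np.degrees(cur).round(2)
E
python3 -m pendant '[[-0.3,-0.3,-1,0,0,0.6,1],[-1.2,-1.3,-1.5,0,0,1.6,1],[-2.1,-2.3,-1.5,0,0,2.6,1],[-3.0,-3.3,-1.5,0,0,3.6,1],[-3.9,-4.2,-1.5,0,0,4.6,1],[-4.8,-5.1,-1.5,0,0,5.6,1],[-5.7,-6.0,-1.5,0,0,6.6,1],[-6.6,-6.9,-1.5,0,0,7.6,1],[-7.4,-7.7,-1.5,0,0,7.8,1],[-8.2,-8.5,-1.5,0,0,7.8,1]]' 40
python3 - <<'E'
from h import *
print(units((.50,-.05,.32),.157),manip.get_obs()["position"])
E
```

```text
clock: 2.55
position: [0.448, 0.0669, 0.3207]
ee_rot: [0.649, 0.761, 0.001, 0.0]
ft_force: [1.2, 0.8, 0.1]
grip_width: 0.999
grasp_force: 0.0
(array([-2.47,  0.66,  0.01]), np.float64(0.0), np.float64(9.02)) [0.44799981 0.06694923 0.32066804]
```

```bash
python3 -m pendant '[[-0.8,0.2,0,0,0,0,1],[-1.6,0.4,0,0,0,0,1],[-2.4,0.6,0,0,0,0,1],[-2.5,0.7,0,0,0,0,1],[-2.5,0.7,0,0,0,0,1],[-2.5,0.7,0,0,0,0,1],[-2.5,0.7,0,0,0,0,1],[-2.5,0.7,0,0,0,0,1],[-2.5,0.7,0,0,0,0,1],[-2.5,0.7,0,0,0,0,1]]'
python3 - <<'E'
from h import *
c=manip.get_calibration("wrist");print(c)
p,d=save("wrist","pics/w1.png")
for n,z in [("crank_grip",.136),("wheel_center",.101),("open_tin",.123),("nozzle_tip",.16),("plate",0)]:
  for q in manip.tip_of(n,"wrist")[:2]:print(n,np.round(q["pixel"]),q["p"],at_z("wrist",q["pixel"],z,c).round(4))
E
```

```text
clock: 3.8
position: [0.5016, -0.0489, 0.3203]
ee_rot: [0.649, 0.761, 0.0, -0.0]
ft_force: [1.0, 0.2, -0.2]
grip_width: 0.999
grasp_force: 0.0
{'fx': 419.0606342270524, 'fy': 419.0606342270524, 'cx': 314.60706533172095, 'cy': 235.8745891882727, 'xyz': array([0.48948055, 0.03299123, 0.44873691]), 'orientation': array([-0.16341167, -0.01270921,  0.07828735,  0.98336473])}
crank_grip [355. 287.] 0.97 [ 0.5463 -0.111   0.136 ]
wheel_center [392. 316.] 0.97 [ 0.5918 -0.1513  0.101 ]
wheel_center [565.  13.] 0.59 [0.664  0.1175 0.101 ]
open_tin [424. 175.] 0.66 [ 0.5833 -0.0137  0.123 ]
nozzle_tip [566.  14.] 0.59 [0.6353 0.1028 0.16  ]
plate [382.  64.] 0.8 [0.5514 0.0705 0.    ]
```

View pics/w1.png

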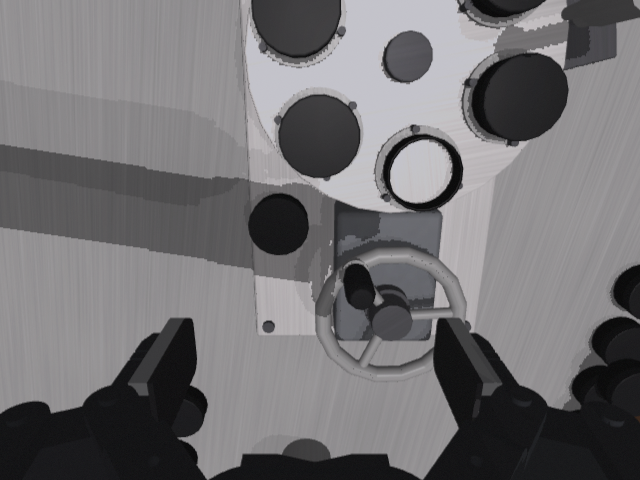

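Wrist view: knob at (355,287), wheel centre (392,316), open tin (424,175), and the nozzle at the top-right edge. I'll descend onto the knob.

```bash
python3 - <<'E'
from h import *
print(units((.547,-.110,.137)))
E
```

```text
(array([-1.35,  0.7 ,  3.67]), 0, np.float64(9.04))
```

```bash
python3 -m pendant '[[-0.7,0.35,0,0,0,0,0.3],[-1.35,0.7,0.6,0,0,0,0.3],[-1.35,0.7,1.4,0,0,0,0.3],[-1.35,0.7,2.2,0,0,0,0.3],[-1.35,0.7,2.8,0,0,0,0.3],[-1.35,0.7,3.3,0,0,0,0.3],[-1.35,0.7,3.65,0,0,0,0.3],[-1.35,0.7,3.65,0,0,0,0.3],[-1.35,0.7,3.65,0,0,0,0.3],[-1.35,0.7,3.65,0,0,0,0.3]]'
python3 - <<'E'
from h import *
c=manip.get_calibration("wrist")
p,d=save("wrist","pics/w2.png")
for n,z in [("crank_grip",.136),("wheel_center",.101),("nozzle_tip",.16)]:
  for q in manip.tip_of(n,"wrist")[:2]:print(n,np.round(q["pixel"]),q["p"],at_z("wrist",q["pixel"],z,c).round(4))
E
```

```text
clock: 5.35
position: [0.5474, -0.1102, 0.1388]
ee_rot: [0.649, 0.761, 0.001, 0.001]
ft_force: [-0.2, 0.5, 0.4]
grip_width: 0.647
grasp_force: 0.0
crank_grip [315. 332.] 0.93 [ 0.5481 -0.1088  0.136 ]
wheel_center [386. 382.] 0.62 [ 0.5897 -0.1517  0.101 ]
```

View pics/w2.png

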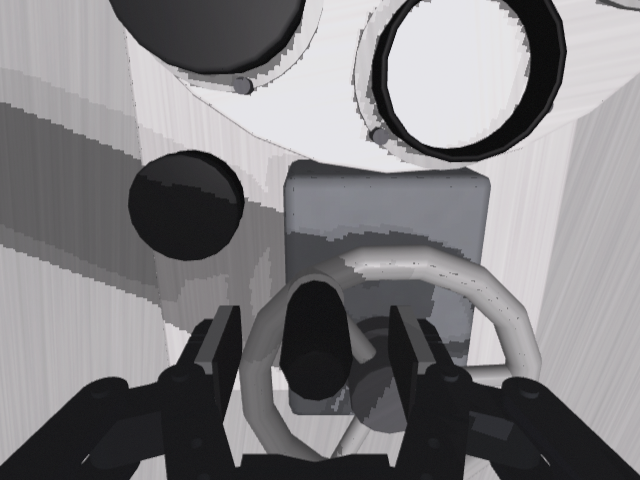

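The knob sits between the pads at (315,340). I'll close now.

```bash
python3 -m pendant '[[0,0,0,0,0,0,-0.6],[0,0,0,0,0,0,-0.6],[0,0,0,0,0,0,-0.6],[0,0,0,0,0,0,-0.6],[0,0,0,0,0,0,-0.6],[0,0,0,0,0,0,-0.6],[0,0,0,0,0,0,-0.6],[0,0,0,0,0,0,-0.6],[0,0,0,0,0,0,-0.6],[0,0,0,0,0,0,-0.6]]' 40
python3 - <<'E'
from h import *
C=np.array([.590,-.152]);yaw=np.radians(9.04)
ty=np.array([np.cos(yaw),np.sin(yaw)]);tx=np.array([-(-ty[1]),-ty[0]]) 
r=R.from_quat(manip.get_obs()["ee_rot"]);print(r.apply([1,0,0]),r.apply([0,1,0]))
p=manip.get_obs()["position"][:2];a0=np.arctan2(*(p-C)[::-1]);print(p,np.degrees(a0),np.linalg.norm(p-C))
for k in range(1,16):
  a=a0+np.radians(24*k); d=np.r_[.06*np.array([np.cos(a)-np.cos(a0),np.sin(a)-np.sin(a0)]),0]
  print(k,(r.inv().apply(d)/.05).round(2)[:2])
E
```

```text
clock: 6.8
position: [0.5472, -0.1102, 0.1381]
ee_rot: [0.649, 0.761, 0.0, 0.0]
ft_force: [2.0, -0.5, 5.2]
grip_width: 0.263
grasp_force: 39.7
[-1.57263535e-01  9.87556658e-01 -1.67350526e-04] [9.87556313e-01 1.57263620e-01 8.26305201e-04]
[ 0.54719596 -0.11018774] 135.67153052991924 0.05983687288825663
1 [-0.37 -0.33]
2 [-0.85 -0.48]
3 [-1.35 -0.42]
4 [-1.78 -0.17]
5 [-2.06  0.24]
6 [-2.16  0.73]
7 [-2.05  1.22]
8 [-1.76  1.62]
9 [-1.32  1.86]
10 [-0.82  1.91]
11 [-0.35  1.75]
12 [0.02 1.41]
13 [0.21 0.95]
14 [0.21 0.45]
15 [0. 0.]
```

```bash
python3 -m pendant '[[-0.16,-0.18,0,0,0,0,-0.6],[-0.37,-0.33,0,0,0,0,-0.6],[-0.6,-0.43,0,0,0,0,-0.6],[-0.85,-0.48,0,0,0,0,-0.6],[-1.1,-0.47,0,0,0,0,-0.6],[-1.35,-0.42,0,0,0,0,-0.6],[-1.58,-0.32,0,0,0,0,-0.6],[-1.78,-0.17,0,0,0,0,-0.6],[-1.94,0.03,0,0,0,0,-0.6],[-2.06,0.24,0,0,0,0,-0.6]]'
python3 - <<'E'
from h import *
C=np.array([.590,-.152]);p=manip.get_obs()["position"][:2];print(manip.get_obs()["ft_force"],np.degrees(np.arctan2(*(p-C)[::-1])),np.linalg.norm(p-C))
E
```

```text
clock: 8.05
position: [0.5745, -0.2108, 0.138]
ee_rot: [0.65, 0.76, -0.0, -0.001]
ft_force: [-3.0, 1.5, 10.3]
grip_width: 0.27
grasp_force: 40.4
[-3.01653272  1.53777479 10.28692858] -104.80696909223379 0.060828044545823856
```

```bash
cat > tab.py <<'E'
from h import *
import sys
a0=np.radians(float(sys.argv[1]));st=float(sys.argv[2]);n=int(sys.argv[3])
r=R.from_quat([.649,.761,0,0])
for k in range(1,n+1):
  a=a0+np.radians(st*k); d=np.r_[.06*np.array([np.cos(a)-np.cos(a0),np.sin(a)-np.sin(a0)]),0]
  print((r.inv().apply(d)/.05).round(2)[:2],end=' ')
print()
E
python3 tab.py 255.7 24 10; python3 tab.py 135.7 24 10;python3 tab.py 15.7 24 10
```

```text
[-0.1   0.49] [0.01 0.98] [0.31 1.38] [0.74 1.62] [1.24 1.67] [1.71 1.51] [2.08 1.17] [2.28 0.71] [2.27 0.21] [ 2.06 -0.24] 
[-0.37 -0.33] [-0.85 -0.48] [-1.35 -0.42] [-1.78 -0.17] [-2.06  0.24] [-2.16  0.73] [-2.05  1.22] [-1.76  1.62] [-1.32  1.86] [-0.82  1.91] 
[ 0.47 -0.16] [ 0.84 -0.5 ] [ 1.04 -0.96] [ 1.03 -1.45] [ 0.82 -1.91] [ 0.45 -2.24] [-0.03 -2.39] [-0.52 -2.33] [-0.95 -2.08] [-1.24 -1.67]
```

```bash
python3 -m pendant '[[-0.1,0.49,0,0,0,0,-0.6],[0.01,0.98,0,0,0,0,-0.6],[0.31,1.38,0,0,0,0,-0.6],[0.74,1.62,0,0,0,0,-0.6],[1.24,1.67,0,0,0,0,-0.6],[1.71,1.51,0,0,0,0,-0.6],[2.08,1.17,0,0,0,0,-0.6],[2.28,0.71,0,0,0,0,-0.6],[2.27,0.21,0,0,0,0,-0.6],[2.06,-0.24,0,0,0,0,-0.6]]' | tr '\n' ' '
python3 -m pendant '[[-0.37,-0.33,0,0,0,0,-0.6],[-0.85,-0.48,0,0,0,0,-0.6],[-1.35,-0.42,0,0,0,0,-0.6],[-1.78,-0.17,0,0,0,0,-0.6],[-2.06,0.24,0,0,0,0,-0.6],[-2.16,0.73,0,0,0,0,-0.6],[-2.05,1.22,0,0,0,0,-0.6],[-1.76,1.62,0,0,0,0,-0.6],[-1.32,1.86,0,0,0,0,-0.6],[-0.82,1.91,0,0,0,0,-0.6]]' | tr '\n' ' '
python3 - <<'E'
from h import *
C=np.array([.590,-.152]);p=manip.get_obs()["position"][:2];print(manip.get_obs()["ft_force"],np.degrees(np.arctan2(*(p-C)[::-1])),np.linalg.norm(p-C))
E
```

```text
clock: 9.3 position: [0.5468, -0.1102, 0.1381] ee_rot: [0.649, 0.761, 0.001, 0.001] ft_force: [13.4, -9.2, -1.6] grip_width: 0.259 grasp_force: 39.8 clock: 10.55 position: [0.6476, -0.1364, 0.138] ee_rot: [0.65, 0.76, -0.001, 0.0] ft_force: [-10.6, -4.6, 14.3] grip_width: 0.268 grasp_force: 42.5 [-10.62880299  -4.62516589  14.31734039] 15.121761174246627 0.05968427496599512
```

```bash
python3 -m pendant '[[0.47,-0.16,0,0,0,0,-0.6],[0.84,-0.5,0,0,0,0,-0.6],[1.04,-0.96,0,0,0,0,-0.6],[1.03,-1.45,0,0,0,0,-0.6],[0.82,-1.91,0,0,0,0,-0.6],[0.45,-2.24,0,0,0,0,-0.6],[-0.03,-2.39,0,0,0,0,-0.6],[-0.52,-2.33,0,0,0,0,-0.6],[-0.95,-2.08,0,0,0,0,-0.6],[-1.24,-1.67,0,0,0,0,-0.6]]' | tr '\n' ' '
python3 -m pendant '[[-0.1,0.49,0,0,0,0,-0.6],[0.01,0.98,0,0,0,0,-0.6],[0.31,1.38,0,0,0,0,-0.6],[0.74,1.62,0,0,0,0,-0.6],[1.24,1.67,0,0,0,0,-0.6],[1.71,1.51,0,0,0,0,-0.6],[2.08,1.17,0,0,0,0,-0.6],[2.28,0.71,0,0,0,0,-0.6],[2.27,0.21,0,0,0,0,-0.6],[2.27,0.21,0,0,0,0,-0.6]]' | tr '\n' ' '
python3 - <<'E'
from h import *
C=np.array([.590,-.152]);p=manip.get_obs()["position"][:2];print(manip.get_obs()["ft_force"],np.degrees(np.arctan2(*(p-C)[::-1])),np.linalg.norm(p-C))
k=np.array([.553,.068])
ims=[]
for n in ("top","scene","wrist"):
  p,d=save(n,f"pics/{n}3.png")
  c=manip.get_calibration(n)
  for t,z in (("open_tin",.123),("nozzle_tip",.16)):
    for q in manip.tip_of(t,n)[:2]:
      w=at_z(n,q["pixel"],z,c)[:2];print(n,t,np.round(q["pixel"],1),round(q["p"],2),w.round(4),np.degrees(np.arctan2(*(w-k)[::-1])),np.linalg.norm(w-k))
t=cv2.imread("pics/top3.png")[140:290,200:400];s=cv2.imread("pics/scene3.png")[210:360,250:450]
cv2.imwrite("pics/c3.png",np.hstack([cv2.resize(i,(400,300),interpolation=cv2.INTER_CUBIC) for i in (t,s)]))
E
```

```text
clock: 11.8 position: [0.5744, -0.211, 0.138] ee_rot: [0.65, 0.76, 0.0, -0.001] ft_force: [-0.9, 9.2, 15.3] grip_width: 0.266 grasp_force: 42.9 clock: 13.05 position: [0.5656, -0.0977, 0.1381] ee_rot: [0.65, 0.76, -0.0, -0.001] ft_force: [-1.2, -1.6, 5.4] grip_width: 0.267 grasp_force: 42.0 [-1.1786938  -1.59670056  5.37847465] 114.20788277571093 0.05955973791804264
top open_tin [269.5 193.3] 0.95 [0.6397 0.1002] 20.35579734110166 0.09251027688229023
top nozzle_tip [493.1 296.2] 0.18 [ 0.3834 -0.4074] -109.62792456042479 0.5047558663166741
scene open_tin [343.9 286.1] 0.58 [0.6423 0.098 ] 18.58252209977839 0.09417234917951159
scene nozzle_tip [344.4 278.4] 0.8 [0.6448 0.0991] 18.696345528373186 0.09686552911425479
```

View pics/c3.png

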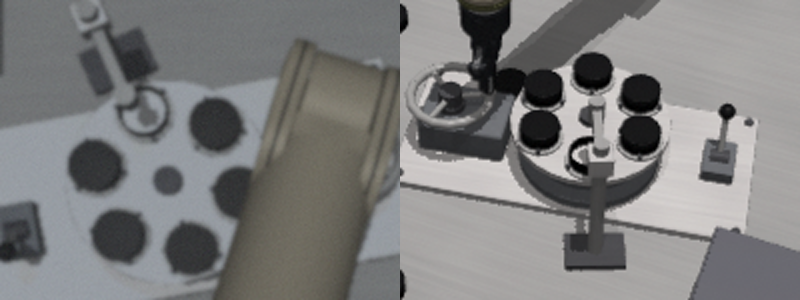

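```bash
python3 - <<'E'
from h import *
c=manip.get_calibration("top")
p,d=manip.camera("top")
v,u=np.mgrid[:480,:640];X=np.stack([(u-c["cx"])/c["fx"]*d,-(v-c["cy"])/c["fy"]*d,-d],-1)
W=X@R.from_quat(c["orientation"]).as_matrix().T+c["xyz"]
cv2.setNumThreads(1)
near=(np.abs(W[...,0]-.6)<.2)&(np.abs(W[...,1]-.1)<.16)&(d>0)
def blob(lo,hi):
  m=(near&(W[...,2]>lo)&(W[...,2]<hi)).astype(np.uint8)
  n,l,s,ce=cv2.connectedComponentsWithStats(m)
  for i in range(1,n):
    if s[i,4]>25:
      w=W[l==i];print(s[i].tolist(),w.mean(0).round(4),w.min(0).round(3),w.max(0).round(3))
print("tins");blob(.117,.140)
print("arm");blob(.19,.245)
print("pillar");blob(.2445,.27)
k=np.array([.553,.068])
m=near&(W[...,2]>.2)&(W[...,2]<.27)&(W[...,0]>.62)&(W[...,1]>.08)
q=W[m][:,:2];vx,vy,x0,y0=cv2.fitLine(q.astype(np.float32),cv2.DIST_HUBER,0,.001,.001).ravel()
print("arm line dir",np.degrees(np.arctan2(vy*np.sign(vx),abs(vx))),"pt",x0,y0,"offset of axis",(k[0]-x0)*-vy+(k[1]-y0)*vx, m.sum())
# rim of open tin in picture
g=cv2.cvtColor(p,cv2.COLOR_RGB2GRAY)
cv2.imwrite("pics/c4.png",cv2.resize(g[160:225,235:305],None,fx=8,fy=8,interpolation=cv2.INTER_CUBIC))
for n in ("top",):
  r=manip.trace("open_tin",n);
  for t in r[:1]:
    ys,xs=np.nonzero(t["pixels"]);print(t["box"],t["p"],xs.mean(),ys.mean())
E
```

```text
tins
[259, 183, 25, 25, 86] [0.6322 0.094  0.1225] [0.606 0.068 0.118] [0.665 0.126 0.128]
[295, 189, 26, 26, 536] [0.6167 0.0101 0.1298] [ 0.586 -0.02   0.118] [0.647 0.04  0.136]
[234, 210, 26, 26, 538] [0.5704 0.1547 0.1297] [0.54  0.125 0.119] [0.6   0.185 0.135]
[307, 223, 19, 27, 337] [ 0.5364 -0.0073  0.1298] [ 0.503 -0.03   0.117] [0.565 0.013 0.138]
[246, 245, 26, 26, 541] [0.4869 0.128  0.1297] [0.457 0.098 0.121] [0.516 0.158 0.135]
[282, 252, 27, 26, 535] [0.4685 0.0424 0.1299] [0.438 0.012 0.121] [0.498 0.074 0.136]
[204, 261, 4, 10, 29] [0.4709 0.2564 0.1204] [0.461 0.252 0.117] [0.482 0.259 0.125]
arm
[235, 137, 35, 59, 544] [0.6815 0.1228 0.2263] [0.622 0.092 0.194] [0.744 0.161 0.244]
pillar
[238, 140, 11, 11, 88] [0.7225 0.1408 0.2494] [0.712 0.13  0.245] [0.733 0.151 0.253]
arm line dir 22.41333 pt 0.68786854 0.1255852 offset of axis -0.0018116496937873594 625
[229.5, 182.9, 330.8, 282.1] 0.96 280.9251165889407 230.2454363757495
```

View pics/c4.png

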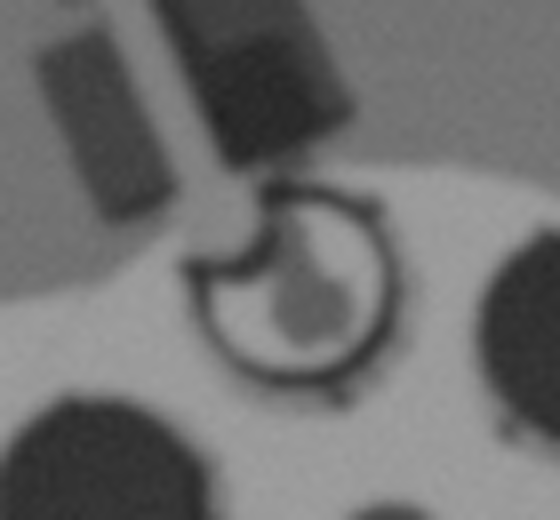

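```bash
python3 tab.py 112.5 9.8 6
```

```text
[-0.06 -0.19] [-0.16 -0.38] [-0.29 -0.54] [-0.44 -0.68] [-0.61 -0.79] [-0.8  -0.86]
```

```bash
python3 -m pendant '[[-0.06,-0.19,0,0,0,0,-0.6],[-0.16,-0.38,0,0,0,0,-0.6],[-0.29,-0.54,0,0,0,0,-0.6],[-0.44,-0.68,0,0,0,0,-0.6],[-0.61,-0.79,0,0,0,0,-0.6],[-0.8,-0.86,0,0,0,0,-0.6],[-0.8,-0.86,0,0,0,0,-0.6],[-0.8,-0.86,0,0,0,0,-0.6],[-0.8,-0.86,0,0,0,0,-0.6],[-0.8,-0.86,0,0,0,0,-0.6]]' | tr '\n' ' '
cat > meas.py <<'E'
from h import *
from scipy.optimize import least_squares
C=np.array([.590,-.152]);p=manip.get_obs()["position"][:2];print(manip.get_obs()["ft_force"],np.degrees(np.arctan2(*(p-C)[::-1])))
c=manip.get_calibration("top")
p,d=manip.camera("top")
v,u=np.mgrid[:480,:640];X=np.stack([(u-c["cx"])/c["fx"]*d,-(v-c["cy"])/c["fy"]*d,-d],-1)
W=X@R.from_quat(c["orientation"]).as_matrix().T+c["xyz"]
near=(np.hypot(W[...,0]-.552,W[...,1]-.069)<.125)&(d>0)&(W[...,2]>.117)&(W[...,2]<.14)
n,l,s,ce=cv2.connectedComponentsWithStats(near.astype(np.uint8))
P=np.array([W[l==i].mean(0)[:2] for i in range(1,n) if s[i,4]>480])
def f(q):
  a=np.arctan2(*(P-q[:2]).T[::-1]); b=np.round((a-q[2])/(np.pi/3))*np.pi/3+q[2]
  return (P-q[:2]-.088*np.c_[np.cos(b),np.sin(b)]).ravel()
r=least_squares(f,[.552,.069,np.radians(22)]);print(len(P),r.x[:2],"lattice deg",np.degrees(r.x[2]),"res",np.abs(r.fun).max())
b=(np.hypot(W[...,0]-.7225,W[...,1]-.1408)<.03)&(W[...,2]>.245)&(W[...,2]<.27);w=W[b].mean(0)[:2]-r.x[:2]
print("pillar",np.degrees(np.arctan2(w[1],w[0])),np.linalg.norm(w))
E
python3 meas.py
```

```text
clock: 14.85 position: [0.5304, -0.1435, 0.138] ee_rot: [0.65, 0.76, -0.0, -0.0] ft_force: [-3.5, -1.2, 10.8] grip_width: 0.266 grasp_force: 42.6 [-3.50698024 -1.22586962 10.82092076] 171.9065721326108
5 [0.55199871 0.06910134] lattice deg 22.626660209437762 res 0.0006972174953072674
pillar 22.820554690177634 0.18506242930083228
```

Within 0.2° (0.3 mm). I'll release, rise, then move over for a view of the nozzle and clamp.

```bash
python3 -m pendant '[[0,0,0,0,0,0,0.2],[0,0,0,0,0,0,0.2],[0,0,0,0,0,0,0.2],[0,0,0,0,0,0,0.2],[0,0,-0.3,0,0,0,0.2],[0,0,-0.8,0,0,0,0.2],[0,0,-1.5,0,0,0,0.2],[0,0,-2.3,0,0,0,0.2],[0,0,-3.1,0,0,0,0.2],[0,0,-3.6,0,0,0,0.2]]' | tr '\n' ' '
python3 - <<'E'
from h import *
print(units((.50,.13,.32),.157))
E
```

```text
clock: 16.15 position: [0.5314, -0.1429, 0.3209] ee_rot: [0.649, 0.761, 0.001, 0.001] ft_force: [-0.2, 0.5, 0.8] grip_width: 0.599 grasp_force: 0.0 (array([5.49, 0.23, 0.02]), np.float64(0.0), np.float64(9.02))
```

```bash
python3 -m pendant '[[0.9,0,0,0,0,0,-1],[1.8,0.05,0,0,0,0,-1],[2.7,0.1,0,0,0,0,-1],[3.6,0.15,0,0,0,0,-1],[4.5,0.2,0,0,0,0,-1],[5.2,0.2,0,0,0,0,-1],[5.5,0.2,0,0,0,0,-1],[5.5,0.2,0,0,0,0,-1],[5.5,0.2,0,0,0,0,-1],[5.5,0.2,0,0,0,0,-1]]' | tr '\n' ' '
python3 - <<'E'
from h import *
c=manip.get_calibration("wrist")
p,d=save("wrist","pics/w5.png")
k=np.array([.552,.069])
for t,z in (("open_tin",.123),("nozzle_tip",.16),("clamp_tip",.108)):
    for q in manip.tip_of(t,"wrist")[:2]:
      w=at_z("wrist",q["pixel"],z,c)[:2];print(t,np.round(q["pixel"],1),round(q["p"],2),w.round(4),np.degrees(np.arctan2(*(w-k)[::-1])),np.linalg.norm(w-k))
E
python3 meas.py
```

```text
clock: 17.4 position: [0.4982, 0.1292, 0.318] ee_rot: [0.65, 0.76, 0.0, 0.0] ft_force: [0.2, 0.3, 0.0] grip_width: -0.001 grasp_force: 0.0 open_tin [472.  258.2] 0.79 [0.6355 0.1029] 22.12001056353119 0.09010635009889029
nozzle_tip [488.  277.1] 0.88 [0.6344 0.1024] 22.091267613625455 0.08892518276283415
clamp_tip [310.1  14.1] 0.82 [0.4745 0.2636] 111.71482927876067 0.20950164181769243
[-0.16176146 -0.69887414 -0.16379331] 108.06499712056758
4 [0.55195118 0.06866615] lattice deg 22.89415707414377 res 0.0023784513300936574
pillar 22.9066576318688 0.18486953771009015
```

View pics/w5.png

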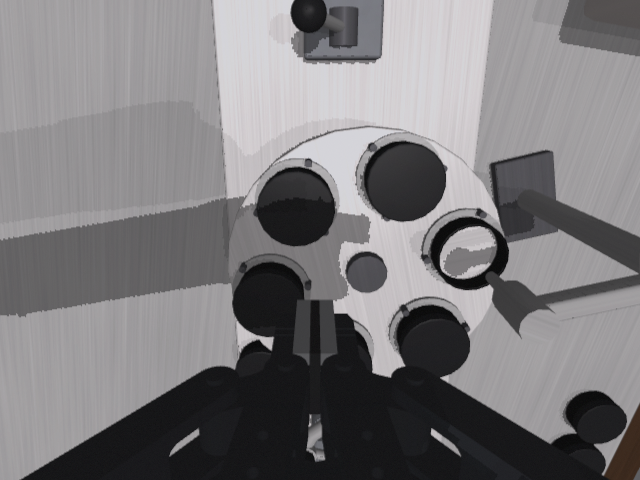

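In this view the nozzle tip at (489,276) projects onto the open tin's centre, both at 22.1° about the axis. The clamp ball is at (310,14). Next I'll go behind the ball.

```bash
python3 - <<'E'
from h import *
print(units((.415,.254,.111),.157))
E
```

```text
(array([ 2.7 , -1.25,  4.14]), np.float64(0.0), np.float64(9.01))
```

```bash
python3 -m pendant '[[0.5,-0.6,0,0,0,0,-1],[1.3,-1.25,0,0,0,0,-1],[2.1,-1.25,0.3,0,0,0,-1],[2.7,-1.25,0.8,0,0,0,-1],[2.7,-1.25,1.6,0,0,0,-1],[2.7,-1.25,2.4,0,0,0,-1],[2.7,-1.25,3.2,0,0,0,-1],[2.7,-1.25,3.8,0,0,0,-1],[2.7,-1.25,4.15,0,0,0,-1],[2.7,-1.25,4.15,0,0,0,-1]]' | tr '\n' ' '
python3 -m pendant '[[0,0.2,0,0,0,0,-1],[0,0.4,0,0,0,0,-1],[0,0.6,0,0,0,0,-1],[0,0.8,0,0,0,0,-1],[0,1.0,0,0,0,0,-1],[0,1.2,0,0,0,0,-1],[0,1.4,0,0,0,0,-1],[0,1.55,0,0,0,0,-1],[0,1.7,0,0,0,0,-1],[0,1.75,0,0,0,0,-1]]' | tr '\n' ' '
python3 - <<'E'
from h import *
c=manip.get_calibration("wrist");p,d=save("wrist","pics/w6.png")
for n in ("top","wrist","scene"):
  if n!="wrist": save(n,f"pics/{n}6.png")
  c=manip.get_calibration(n)
  for q in manip.tip_of("clamp_tip",n)[:2]:print(n,np.round(q["pixel"]),round(q["p"],2),at_z(n,q["pixel"],.11,c).round(4))
E
```

```text
clock: 18.9 position: [0.4143, 0.2536, 0.1093] ee_rot: [0.649, 0.761, -0.001, 0.0] ft_force: [0.2, 0.0, -0.6] grip_width: -0.001 grasp_force: 0.0 clock: 20.15 position: [0.5017, 0.2679, 0.1102] ee_rot: [0.649, 0.761, -0.0, 0.0] ft_force: [-0.8, -0.3, -0.2] grip_width: -0.002 grasp_force: 0.4 top [527. 260.] 0.72 [ 0.4636 -0.5115  0.11  ]
top [492. 297.] 0.47 [ 0.379  -0.4237  0.11  ]
wrist [394. 341.] 0.76 [0.5304 0.2718 0.11  ]
scene [414. 280.] 0.45 [0.5279 0.2816 0.11  ]
```

View pics/w6.png

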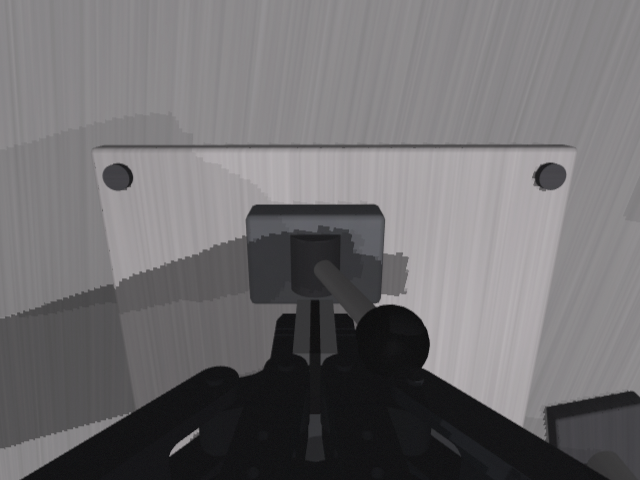

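The ball, at (394,341), leans away ahead of the closed fingers, about 8 mm short of the stop. I'll creep on while watching the force.

```bash
python3 -m pendant '[[0,0.02,0,0,0,0,-1],[0,0.04,0,0,0,0,-1],[0,0.06,0,0,0,0,-1],[0,0.08,0,0,0,0,-1],[0,0.1,0,0,0,0,-1],[0,0.12,0,0,0,0,-1],[0,0.14,0,0,0,0,-1],[0,0.16,0,0,0,0,-1],[0,0.16,0,0,0,0,-1],[0,0.16,0,0,0,0,-1]]' | tr '\n' ' '
```

```text
clock: 21.7 position: [0.5094, 0.2692, 0.1104] ee_rot: [0.649, 0.761, 0.0, 0.0] ft_force: [-1.5, 0.7, 0.1] grip_width: 0.003 grasp_force: 0.2
```

```bash
python3 -m pendant '[[0,0.02,0,0,0,0,-1],[0,0.03,0,0,0,0,-1],[0,0.04,0,0,0,0,-1],[0,0.05,0,0,0,0,-1],[0,0.06,0,0,0,0,-1],[0,0.07,0,0,0,0,-1],[0,0.08,0,0,0,0,-1],[0,0.08,0,0,0,0,-1],[0,0.08,0,0,0,0,-1],[0,0.08,0,0,0,0,-1]]' | tr '\n' ' '
```

```text
clock: 22.95 position: [0.5132, 0.2699, 0.1104] ee_rot: [0.649, 0.761, 0.0, 0.0] ft_force: [-1.9, 0.2, -0.6] grip_width: 0.001 grasp_force: 0.3
```

```bash
python3 -m pendant '[[0,0.01,0,0,0,0,-1],[0,0.02,0,0,0,0,-1],[0,0.03,0,0,0,0,-1],[0,0.04,0,0,0,0,-1],[0,0.05,0,0,0,0,-1],[0,0.06,0,0,0,0,-1],[0,0.06,0,0,0,0,-1],[0,0.06,0,0,0,0,-1],[0,0.06,0,0,0,0,-1],[0,0.06,0,0,0,0,-1]]' | tr '\n' ' '
python3 - <<'E'
from h import *
for n in ("wrist","scene"):
  manip.camera(n)
  c=manip.get_calibration(n)
  for q in manip.tip_of("clamp_tip",n)[:1]:print(n,np.round(q["pixel"]),round(q["p"],2),at_z(n,q["pixel"],.107,c).round(4))
E
```

```text
clock: 24.2 position: [0.5144, 0.2701, 0.11] ee_rot: [0.649, 0.761, -0.002, -0.001] ft_force: [-11.1, -2.1, 6.4] grip_width: -0.003 grasp_force: 5.7 wrist [387. 336.] 0.76 [0.541 0.274 0.107]
scene [413. 281.] 0.44 [0.5335 0.28   0.107 ]
```

The force jumped to 11 N with the ball at its end position, so the stop is reached. I'll back off, rise and check.

```bash
python3 -m pendant '[[0,-0.2,0,0,0,0,-1],[0,-0.6,0,0,0,0,-1],[0,-1.2,0,0,0,0,-1],[0,-1.9,0,0,0,0,-1],[0,-2,-0.6,0,0,0,-1],[0,-2,-1.4,0,0,0,-1],[0,-2,-2.2,0,0,0,-1],[0,-2,-3,0,0,0,-1],[0,-2,-3.6,0,0,0,-1],[0,-2,-3.6,0,0,0,-1]]' | tr '\n' ' '
python3 meas.py; python3 - <<'E'
from h import *
c=manip.get_calibration("wrist");p,d=save("wrist","pics/w7.png");save("scene","pics/scene7.png")
for q in manip.tip_of("clamp_tip","wrist")[:1]:print(np.round(q["pixel"]),round(q["p"],2),at_z("wrist",q["pixel"],.107,c).round(4))
s=cv2.imread("pics/scene7.png")[200:360,240:460]
cv2.imwrite("pics/c7.png",np.hstack([cv2.resize(s,(412,300),interpolation=cv2.INTER_CUBIC),cv2.resize(cv2.imread("pics/w7.png"),(388,300))]))
E
```

```text
clock: 25.65 position: [0.4184, 0.2551, 0.2927] ee_rot: [0.649, 0.761, 0.003, 0.0] ft_force: [-0.5, -0.5, -0.3] grip_width: -0.002 grasp_force: 0.0 [-0.48240458 -0.51248947 -0.28505642] 112.85270780280484
5 [0.55191677 0.06910677] lattice deg 22.650645667847233 res 0.0006580297429487486
pillar 22.760105036590403 0.18505447208508066
[475. 209.] 0.78 [0.5419 0.2724 0.107 ]
```

View pics/c7.png

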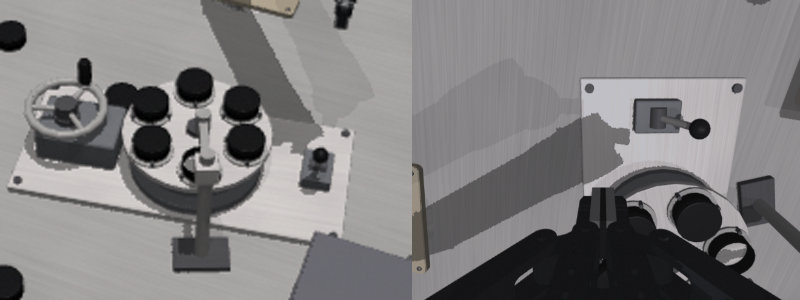

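The lever now leans away from the robot, with the ball at (699,128) in the crop. The tin is at 22.65° against 22.76° for the nozzle arm, and the robot is clear of everything.

```bash
python3 -c "
from workcell import manip
print(manip.hand_in())"
```

```text
the job is handed in; nothing more can be done
None
```

I wound the handwheel about 3.1 turns counter-clockwise, so the open tin stands under the nozzle (measured about 0.1° of table rotation off), then pushed the clamp lever away from the robot to its stop and handed the job in at about 26 s; the verdict was not shown.

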